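# Put the parts bin back under the rack

## Task

A low blue parts bin has been left out on the bench. Slide it into the one empty bay of the small grey bench-top rack: in from the front, under the shelf board, fully home against the back stop, square in the bay with its pull tab pointing out of the front, and let go of it. Leave the taller bin, which does not fit, where it stands.

Things in the scene. Friction and masses are not known exactly. Their poses are not given: they have to be found in the camera images.
- low_bin: The low blue bin to put away, open-topped, with steel fittings: 100 long (its x) x 84 wide (y) x 45 mm high, 0.25-0.5 kg, standing on the bench. Origin: centre of its underside. A solid upright pull tab sticks out of its front (-x) wall: 40 mm long, 12 thick (in y), 8 to 45 mm above the bench; pinch it from above. Slides freely. Starts left or right, tab roughly towards the robot, way to the rack clear.
- tab (a point): The grip point of the low bin's pull tab: 72 mm from the bin's origin along the bin's -x, 30 mm above the bench, 22 mm in front of the bin's front wall. Axes as the bin's.
- bay: The empty bay, marked by a thin black mat on the bench (100 x 80 x 1 mm; the bin slides over it) whose front part shows before the shelf board. Origin: the mat's centre at bench height, where the low bin's origin belongs; +x points into the bay, away from the robot. The bay is 102 mm wide between dividers; a 15 mm high back stop holds a bin that is fully home with its origin 2 mm past this one.
- rack: Small fixed grey rack, three bays 108 mm apart; two hold low bins like the one left out, their tabs reaching 95 mm before the bays' origins: keep the low bin farther out until in line. Origin: middle bay's origin; axes as the bay's. Board (underside 58, top 70 mm high; stock on it up to 105 mm) and dividers run from 15 mm before the origin to 60 mm behind it, so a bin that is home sticks out 35 mm.
- tall_bin: A bystander: a blue bin of the same outline (100 x 84 mm, same tab) but 90 mm high, too tall for the rack. Origin: centre of its underside. It stands on the other side of the bench from the low bin, clear of the space in front of the rack.

How it is judged:
At the end, for the whole second after the job is handed in: The low bin stands upright and at rest on the bench in the empty bay, its origin within 12 mm of the bay's origin in depth and within 15 mm sideways, square within 10 degrees, tab pointing out of the front (x of low_bin in the frame of bay between -0.012 and 0.012 m and y of low_bin in the frame of bay between -0.015 and 0.015 m and z of low_bin in the frame of bay between -0.006 and 0.006 m and x of tab in the frame of bay below -0.055 m and angle between the x axis of low_bin and the x axis of bay, either way round below 0.18 rad and angle between low_bin's own z axis and vertical below 0.1 rad and linear speed of low_bin below 0.02 m/s); the robot touches nothing.
It fails at once if the tall bin is shoved more than 25 mm (distance of tall_bin from where it was at the start of the episode above 0.025 m).
It also fails if it takes over 53 s, if anything falls off the work surface, if the arm or the gripper's body presses on something with over 40 N, if the wrist force passes 120 N, or if a joint passes its speed limit or range.

## Robot

A 6-joint arm with a two-finger parallel gripper is mounted at the origin on the work surface. World frame = base frame: x ahead of the robot, y to its left, z up, the work surface at z = 0. Lengths are in m, angles in rad, forces in N, time in s.
With the tool pointing down it reaches from about 0.325 to 0.925 m from the base axis. Payload 3.1 kg.
Tool frame: the origin (TCP) lies midway between the tips of the shut fingers; the grasp point (between the pads) lies 19 mm behind it; y points along the fingers, x is the direction in which the jaws open and shut, and the axes are right-handed (so a half turn about y gives the same grasp; the last joint's range is limited). The gripper opens to 85 mm and grips with 20 to 120 N. Pads are 22 mm wide; open, the fingers measure 114 mm over their backs; the gripper's body (76 mm by 85 mm) begins 54 mm behind the grasp point. The pads swing forward as they close: fully open they stand 13 mm farther back than shut.
Start: joints at [1.129, 0.217, 1.613, -0, 1.311, -0.112], TCP at [0.202, 0.591, 0.231] pointing down, gripper open.
Joint ranges: [-2.75, 2.75], [-0.78, 2.1], [0.31, 2.55], [-1.13, 4.27], [0.13, 2.63], [-2.58, 2.58]. Speed limits (rad/s): [2.79, 2.79, 3.14, 3.14, 3.14, 3.14].

## Interface

Orientations are given as a unit quaternion [x, y, z, w].
In Python, from station import ctrl gives the robot as it stands.
- The arm moves only by the tool carry_out, never from a script. Its argument "moves" is a list of rows, each a list of 6 numbers: the shift along the tool's x, y, z in m, then the turn, a rotation vector about the tool's x, y, z in degrees. A call has exactly 8 rows; each row is the pose to reach, as a shift and turn from the pose commanded when the call began, along the tool's axes at that moment; what a row does not reach only later rows make up. A row lasts 1/8 s, in which the tool goes at most 62.5 mm and 10.7 degrees, less where a joint would pass 70% of its speed; a pose out of reach is approached as far as the arm can. A call with a gripper value outside its range is refused whole. "hand" is the opening in per cent of the stroke, from 0 (shut) to 100 (fully open), set as the call begins (left out, the last holds). The fingers move at their own pace and stop on an object; "grip_force" is the grip in N (left out, the last holds). Time passes only in rows, so rows that repeat a pose let the fingers close, or fill a call up. It gives the time, the measured TCP pose, the force and the opening at its end, in the units of the state.
- ctrl.read_state(): the state, without advancing time (a new reading comes with each control period).
- ctrl.capture(name): name is "scene" or "top" or "wrist"; returns a dict with "frame" (384x512x3 uint8, red, green, blue), "depth" (384x512 float32, m along the optical axis (not along the pixel's ray), 0 where there is no reading), "mtx" (3x3 intrinsics, pixels), "T" (4x4, takes a point from camera to world coordinates). Camera axes: x right, y down, z forward; pixel columns grow to the right and rows downward; lengths in m; the calibration is good to about 2 mm. The wrist camera is an equidistant fisheye: a pixel r from the principal point sees the ray r / f radians off the axis. A picture is of the moment at which its call begins.
- ctrl.close_job(): hands the job in, once; it reports no verdict.
Trained networks look in a picture, given as the dict that the camera call returned (one of the last four; its "shot" number tells which), for a name from the list of things; names that differ only in an ending like _2 or _b are one class to them, and where a whole thing is asked for, a point or a joint stands for the part that bears it (a point fixed in the world has none). Each returns a list of dicts, best first, with "confidence" (0 to 1); they miss things now and then, are a little off and sometimes report something else, mostly with a low value. They report only what shows in the picture. A call takes as long as a camera call.
- ctrl.masks_of(picture, query): "mask" (384x512 bool, what is visible of it) and "xy" ([column, row] as shares, 0 to 1, of the picture: columns of its width, rows of its height, amid what is visible of it).
- ctrl.landmark_of(picture, query): "xy" ([column, row] as shares, 0 to 1, of the picture: columns of its width, rows of its height: a listed point, or the origin of a listed thing).
The state is a dict: "clock": time; "q": joint angles; "qvel": joint speeds; "joint_torque": joint torques, N m; "ee_pos": TCP position; "tool_rot": TCP orientation; "contact_force": force on the tool from outside, world axes, zero at the start; "moment": the same for the moment, N m; "finger_gap": opening from 0.0 (shut) to 1.0 (fully open).
Only numpy, scipy, OpenCV 4.12 (cv2) and the standard library are available. Lean on these libraries where they do the work, as an engineer would, in place of code of your own. Each camera call takes 0.05 s, during which the arm holds its last target. There are 200 camera calls.

## Working session

There is one attempt and no reset: what is moved stays moved. The work goes in short steps, Python scripts to look and compute and a tool call to move; the robot and the scene stay as the last step left them, time stands still between calls to the robot, and variables do not carry over. Pictures are saved under pics/ and viewed, about 8 in all and at most 12, crops included, and the job is handed in when it is done.

Besides the shell and the picture viewer there is one more tool, called after ">>>" as a command line: name --pt "numbers of a row" for each row, then --argument value for the rest. carry_out: Moves the arm, as the interface text tells. Its arguments: {"type":"object","properties":{"moves":{"type":"array"},"hand":{"type":"number"},"grip_force":{"type":"number"}},"required":["moves"]}

```bash
mkdir -p pics
cat > h.py <<'E'
import numpy as np, cv2
from station import ctrl
def w(p,uv,z=None):
    """pixel->world by depth, or on plane height z (pinhole cams)"""
    K,T=p["mtx"],p["T"]; u,v=uv
    r=np.array([(u-K[0,2])/K[0,0],(v-K[1,2])/K[1,1],1.])
    if z is None:
        d=p["depth"][int(round(v)),int(round(u))]; return T[:3,:3]@(r*d)+T[:3,3]
    r=T[:3,:3]@r; return T[:3,3]+r*(z-T[2,3])/r[2]
def cloud(p):
    K,T=p["mtx"],p["T"]; v,u=np.mgrid[:384,:512]; d=p["depth"]
    c=np.stack([(u-K[0,2])/K[0,0]*d,(v-K[1,2])/K[1,1]*d,d],-1)
    return c@T[:3,:3].T+T[:3,3]
E
python3 - <<'E'
from h import *
np.set_printoptions(precision=4,suppress=True)
s=ctrl.read_state(); print(s)
for n in("top","scene"):
    p=ctrl.capture(n); cv2.imwrite(f"pics/{n}0.png",p["frame"][...,::-1]); C=cloud(p)
    print(n,p["T"][:3,3])
    for q,z in(("low_bin",0),("tab",.03),("bay",0),("rack",0),("tall_bin",0)):
        for l in ctrl.landmark_of(p,q)[:3]:
            uv=np.array(l["xy"])*[512,384]; print(q,l["confidence"],uv,w(p,uv,z))
    for q in("low_bin","bay","tall_bin"):
        for m in ctrl.masks_of(p,q)[:3]:
            P=C[m["mask"]&(p["depth"]>0)]; 
            if len(P)==0: continue
            print("mask",q,m["confidence"],m["mask"].sum(),P.min(0),P.max(0),np.median(P,0))
E
```

```text
{'clock': 0.0, 'q': array([ 1.1288,  0.2178,  1.6149, -0.    ,  1.3113, -0.1122]), 'qvel': array([-0.0005, -0.0013, -0.0004, -0.0003, -0.0004, -0.0011]), 'joint_torque': array([  0.0009, -39.6853, -30.3851,  -0.0001,   0.0098,  -0.    ]), 'ee_pos': array([0.202 , 0.5906, 0.23  ]), 'tool_rot': array([ 0.5757,  0.4104, -0.4119, -0.5749]), 'contact_force': array([ 0.7761,  0.6522, -0.1644]), 'moment': array([ 0.0217, -0.0111,  0.0099]), 'finger_gap': 0.9969972584204637}
top [0.3779 0.0014 0.8529]
low_bin 0.94 [389.4784 223.9104] [ 0.4907 -0.2989  0.    ]
tab 0.77 [386.0992 252.5184] [ 0.4247 -0.2772  0.03  ]
bay 0.76 [293.12  146.496] [ 0.6722 -0.0813  0.    ]
rack 0.76 [251.6992 142.8864] [0.6798 0.0173 0.    ]
tall_bin 0.59 [137.3184 225.7152] [0.4784 0.273  0.    ]
mask low_bin 0.82 2330 [ 0.4094 -0.3668 -0.003 ] [ 0.5585 -0.2488  0.0476] [ 0.4916 -0.3001  0.0286]
mask bay 0.73 744 [ 0.6162 -0.1239 -0.0035] [ 0.6718 -0.0429  0.0048] [ 0.6436 -0.0832  0.0003]
mask tall_bin 0.6 2811 [ 0.3985  0.236  -0.0023] [0.5583 0.3607 0.0938] [0.4854 0.286  0.0404]
scene [0.878  0.4904 0.9396]
low_bin 0.94 [212.3776 111.5136] [ 0.4995 -0.3083  0.    ]
tab 0.57 [239.616   96.8832] [ 0.4169 -0.2884  0.03  ]
bay 0.75 [204.8    192.8832] [ 0.6584 -0.0766  0.    ]
rack 0.97 [216.0128 224.4864] [0.6814 0.0183 0.    ]
tall_bin 0.68 [348.416  268.3008] [0.4844 0.2865 0.    ]
mask low_bin 0.87 1314 [ 0.409  -0.3984 -0.0035] [ 0.5551 -0.2477  0.0496] [ 0.4908 -0.2908  0.0295]
mask bay 0.47 211 [ 0.6128 -0.1227 -0.0052] [ 0.6387 -0.0445  0.0046] [ 0.625  -0.081   0.0002]
mask tall_bin 0.65 2592 [ 0.3896  0.2125 -0.003 ] [0.5393 0.3261 0.0933] [0.4818 0.2801 0.0447]
```

Run:
```python
import cv2
a=cv2.imread("pics/top0.png"); cv2.imwrite("pics/t.png",cv2.resize(a[80:300,110:430],None,fx=2.5,fy=2.5,interpolation=cv2.INTER_CUBIC))
```

```text
(no output)
```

View pics/t.png

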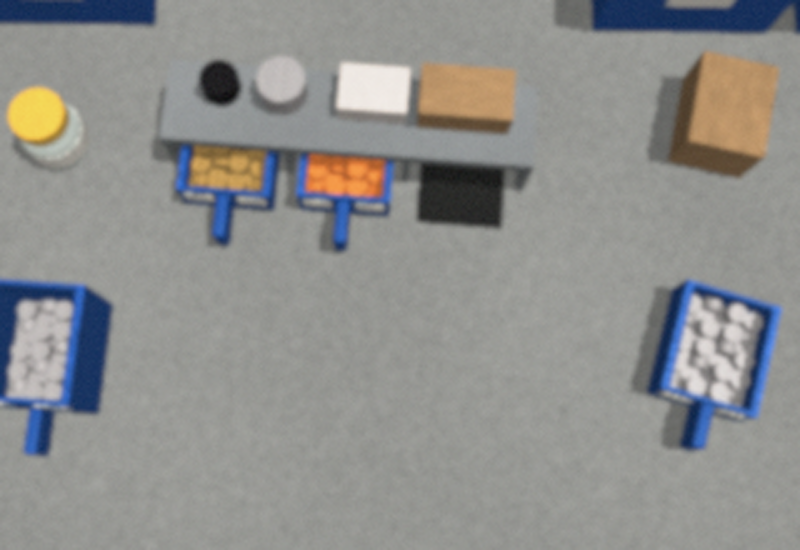

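The crop shows the bay mat at the rack's right end (front edge at crop (418,220)–(501,227)), and the two filled bays to its left. The low bin is at right with its tab end near (693,445), and the tall bin is at far left. Next I'll measure the yaw of the rack and the bin.

Run:
```python
from h import *
np.set_printoptions(precision=4,suppress=True)
for n in("top","scene"):
    p=ctrl.capture(n); C=cloud(p); G=p["frame"].astype(int)
    # rack board: front edge of height 70 points
    m=(abs(C[...,2]-.07)<.006)&(C[...,0]>.6)&(C[...,0]<.78)&(C[...,1]>-.17)&(C[...,1]<.2)
    P=C[m][:,:2]; r=cv2.minAreaRect(P.astype(np.float32)); print(n,"board",r, len(P)); print(cv2.boxPoints(r))
    # mat: dark pixels
    m=(G.max(-1)<60)&(abs(C[...,2])<.012)&(C[...,0]>.59)&(C[...,0]<.7)&(C[...,1]>-.16)&(C[...,1]<-.02)
    m=cv2.morphologyEx(m.astype(np.uint8),cv2.MORPH_OPEN,np.ones((3,3)))>0
    vu=np.argwhere(m); Q=np.array([w(p,(u,v),.001)[:2] for v,u in vu],np.float32)
    r=cv2.minAreaRect(Q); print("mat",r); print(cv2.boxPoints(r))
    # low bin via blue pixels, projected at 45 mm where depth shows the top rim/tab
    m=(G[...,2]>G[...,0]+40)&(abs(C[...,2]-.045)<.007)&(C[...,1]<-.2)&(C[...,0]<.6)&(C[...,0]>.38)
    vu=np.argwhere(m); Q=np.array([w(p,(u,v),.045)[:2] for v,u in vu],np.float32)
    mo=cv2.minAreaRect(Q); 
    # scan yaw: body rows = those not tab; fit by minimum area of hull
    from scipy.optimize import minimize
    def occ(x):  # template: rim band + tab, signed fit
        c,s=np.cos(x[2]),np.sin(x[2]); L=(Q-x[:2])@np.array([[c,-s],[s,c]])
        d1=np.maximum(abs(L[:,0])-50,0) if 0 else None
        ax,ay=abs(L[:,0]),abs(L[:,1])
        rim=abs(np.maximum(ax-.0475,ay-.0395))
        tx=np.hypot(np.maximum(abs(L[:,0]+.07)-.02,0),np.maximum(ay-.006,0))
        return np.minimum(np.minimum(rim,tx),.008).sum()
    best=min((minimize(occ,[.492,-.300,y],method="Nelder-Mead",options=dict(initial_simplex=[[.492,-.3,y],[.5,-.3,y],[.492,-.29,y],[.492,-.3,y+.1]])) for y in np.arange(-.6,.3,.1)),key=lambda r:r.fun)
    x=best.x; print("bin",x,best.fun/len(Q)*1e3,"deg",np.degrees(x[2]),"tab",x[:2]-.072*np.array([np.cos(x[2]),np.sin(x[2])]))
```

```text
top board ((0.6971624493598938, 0.021275773644447327), (0.3309015929698944, 0.07689644396305084), 86.22859191894531) 3127
[[ 0.6479 -0.1413]
 [ 0.7246 -0.1463]
 [ 0.7464  0.1838]
 [ 0.6697  0.1889]]
mat ((0.6454313397407532, -0.08285924792289734), (0.07484737783670425, 0.05463777855038643), 86.21305084228516)
[[ 0.6157 -0.1184]
 [ 0.6702 -0.122 ]
 [ 0.6752 -0.0473]
 [ 0.6206 -0.0437]]
bin [ 0.4961 -0.3025 -0.2954] 1.5646527140803759 deg -16.9261706062033 tab [ 0.4272 -0.2816]
scene board ((0.696307897567749, 0.020753905177116394), (0.3330976665019989, 0.07610116899013519), 86.08062744140625) 2354
[[ 0.647  -0.1428]
 [ 0.7229 -0.148 ]
 [ 0.7457  0.1843]
 [ 0.6697  0.1895]]
mat ((0.626533567905426, -0.08299089968204498), (0.07646727561950684, 0.02062379941344261), 86.06117248535156)
[[ 0.6136 -0.1204]
 [ 0.6342 -0.1218]
 [ 0.6394 -0.0456]
 [ 0.6189 -0.0441]]
bin [ 0.4971 -0.3015 -0.2993] 2.1628843855800954 deg -17.14745376470388 tab [ 0.4283 -0.2803]
```

```bash
cat >> h.py <<'E'
from scipy.spatial.transform import Rotation as Ro
def plan(pos,yaw,s=None):
    """shift/turn (tool axes, m/deg) to TCP pos, tool down, jaw axis across heading yaw"""
    s=s or ctrl.read_state(); R=Ro.from_quat(s["tool_rot"]); M=R.as_matrix()
    y=np.array([0,0,-1.]); out=[]
    for sg in(1,-1):
        x=sg*np.array([-np.sin(yaw),np.cos(yaw),0]); T=np.stack([x,y,np.cross(x,y)],1)
        out.append(np.degrees((R.inv()*Ro.from_matrix(T)).as_rotvec()))
    return M.T@(np.array(pos)-s["ee_pos"]),out
E
python3 - <<'E'
from h import *
np.set_printoptions(precision=4,suppress=True)
print(Ro.from_quat(ctrl.read_state()["tool_rot"]).as_matrix())
for t in((.43,.3,.2),(.428,-.05,.2),(.428,-.281,.12)): print(*plan(t,np.radians(-17)))
E
```

```text
[[ 0.3238  0.0001 -0.9461]
 [ 0.9461  0.      0.3238]
 [ 0.     -1.     -0.0001]]
[-0.202   0.0313 -0.3097] [array([ 0.003 , -1.8953,  0.0026]), array([ -0.0041, 178.1047,   0.0047])]
[-0.5337  0.0313 -0.4211] [array([ 0.003 , -1.8953,  0.0026]), array([ -0.0041, 178.1047,   0.0047])]
[-0.7523  0.1113 -0.4959] [array([ 0.003 , -1.8953,  0.0026]), array([ -0.0041, 178.1047,   0.0047])]
```

>>> carry_out --pt "-0.03 0.005 -0.045 0 0 0" --pt "-0.06 0.01 -0.09 0 0 0" --pt "-0.09 0.015 -0.135 0 0 0" --pt "-0.12 0.02 -0.18 0 -1 0" --pt "-0.15 0.025 -0.225 0 -1 0" --pt "-0.18 0.03 -0.27 0 -1.9 0" --pt "-0.202 0.031 -0.31 0 -1.9 0" --pt "-0.25 0.031 -0.325 0 -1.9 0" --hand 100

```text
clock: 2.0
ee_pos: [0.4312, 0.2484, 0.2008]
tool_rot: [0.569, 0.421, -0.42, -0.568]
contact_force: [-0.4, -0.2, -0.3]
finger_gap: 1.006
```

Run:
```python
from h import *
np.set_printoptions(precision=4,suppress=True)
s=ctrl.read_state();print(s["ee_pos"],s["q"])
for t in((.428,-.05,.2),(.428,-.281,.12)): print(*plan(t,np.radians(-17)))
```

```text
[0.4312 0.2484 0.2008] [ 0.3817 -0.0296  1.9395 -0.0003  1.2297 -0.8917]
[-0.2862  0.0007 -0.0844] [array([ 0.1053, -0.0377,  0.0622]), array([ -0.0977, 179.9622,   0.1654])]
[-0.5072  0.0806 -0.1519] [array([ 0.1053, -0.0377,  0.0622]), array([ -0.0977, 179.9622,   0.1654])]
```

>>> carry_out --pt "-0.05 0.0 -0.015 0 0 0" --pt "-0.1 0.0 -0.03 0 0 0" --pt "-0.155 0.0 -0.046 0 0 0" --pt "-0.21 0.0 -0.062 0 0 0" --pt "-0.265 0.0 -0.078 0 0 0" --pt "-0.32 0.01 -0.095 0 0 0" --pt "-0.375 0.02 -0.112 0 0 0" --pt "-0.43 0.03 -0.129 0 0 0"

```text
clock: 3.0
ee_pos: [0.4266, -0.2015, 0.1706]
tool_rot: [0.569, 0.421, -0.42, -0.568]
contact_force: [1.1, -0.6, -0.8]
finger_gap: 1.001
```

>>> carry_out --pt "-0.03 0.01 -0.008 0 0 0" --pt "-0.06 0.03 -0.017 0 0 0" --pt "-0.077 0.045 -0.023 0 0 0" --pt "-0.077 0.05 -0.023 0 0 0" --pt "-0.077 0.05 -0.023 0 0 0" --pt "-0.077 0.05 -0.023 0 0 0" --pt "-0.077 0.05 -0.023 0 0 0" --pt "-0.077 0.05 -0.023 0 0 0"

```text
clock: 4.0
ee_pos: [0.4264, -0.2795, 0.1209]
tool_rot: [0.569, 0.421, -0.421, -0.568]
contact_force: [0.3, 0.3, -0.3]
finger_gap: 0.998
```

Run:
```python
from h import *
np.set_printoptions(precision=4,suppress=True)
s=ctrl.read_state();print(s["clock"],s["ee_pos"],s["q"])
p=ctrl.capture("wrist"); cv2.imwrite("pics/w1.png",p["frame"][...,::-1])
K,T=p["mtx"],p["T"]
for q in("tab","low_bin"):
  for l in ctrl.landmark_of(p,q)[:2]:
    uv=np.array(l["xy"])*[512,384]; d=uv-K[:2,2]; r=np.hypot(*d); a=r/K[0,0]
    ray=T[:3,:3]@np.r_[np.sin(a)*d/r,np.cos(a)]; z=.03 if q=="tab" else 0
    print(q,l["confidence"],uv,T[:3,3]+ray*(z-T[2,3])/ray[2])
print(*plan((.428,-.281,.012),np.radians(-17)))
```

```text
4.0 [ 0.4264 -0.2795  0.1209] [-0.718   0.0987  1.9722  0.      1.0697 -1.9928]
tab 0.65 [254.0032 198.4128] [ 0.4277 -0.2848  0.03  ]
low_bin 0.56 [254.9248 254.784 ] [ 0.4941 -0.305   0.    ]
[-0.0007  0.1085 -0.0021] [array([ 0.0176,  0.0185, -0.0087]), array([  -0.0137, -179.9815,   -0.0277])]
```

View pics/w1.png

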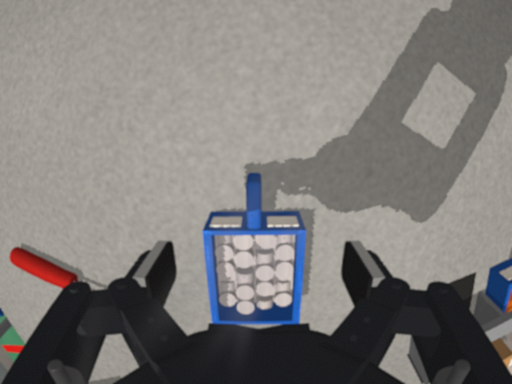

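The wrist view shows the bin square between the open fingers, with the tab at about (254,198). It agrees with the earlier fit to 4 mm. Descending and gripping.

>>> carry_out --pt "-0.001 0.02 -0.002 0 0 0" --pt "-0.001 0.045 -0.002 0 0 0" --pt "-0.001 0.07 -0.002 0 0 0" --pt "-0.001 0.09 -0.002 0 0 0" --pt "-0.001 0.1 -0.002 0 0 0" --pt "-0.001 0.106 -0.002 0 0 0" --pt "-0.001 0.106 -0.002 0 0 0" --pt "-0.001 0.106 -0.002 0 0 0"

```text
clock: 5.15
ee_pos: [0.4283, -0.2818, 0.0151]
tool_rot: [0.569, 0.421, -0.421, -0.568]
contact_force: [0.9, -0.0, 0.3]
finger_gap: 1.002
```

>>> carry_out --pt "0 0 0 0 0 0" --pt "0 0 0 0 0 0" --pt "0 0 0 0 0 0" --pt "0 0 0 0 0 0" --pt "0 0 0 0 0 0" --pt "0 0 0 0 0 0" --pt "0 0 0 0 0 0" --pt "0 0 0 0 0 0" --hand 0 --grip_force 50

```text
clock: 6.15
ee_pos: [0.4278, -0.2816, 0.0145]
tool_rot: [0.569, 0.421, -0.421, -0.568]
contact_force: [-1.6, -1.4, 2.5]
finger_gap: 0.135
```

Run:
```python
from h import *
np.set_printoptions(precision=4,suppress=True)
s=ctrl.read_state();print(s["clock"],s["ee_pos"],s["q"],s["contact_force"])
print(*plan((.43,-.069,.0145),np.radians(-3.8)))
p=ctrl.capture("top"); cv2.imwrite("pics/t2.png",cv2.resize(p["frame"][150:300,290:450,::-1],None,fx=3,fy=3))
```

```text
6.15 [ 0.4278 -0.2816  0.0145] [-0.719   0.2816  2.0041 -0.0004  0.8553 -1.9931] [-1.6119 -1.4434  2.4989]
[ 0.2039 -0.0001  0.06  ] [array([  0.0186, -13.1889,  -0.0291]), array([  0.0426, 166.8111,   0.0272])]
```

View pics/t2.png

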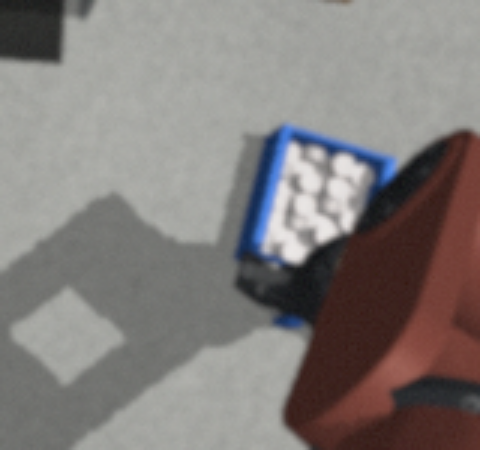

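The opening of 0.135 (11.5 mm) means the tab is held, and the bin is undisturbed with its top at crop (290,130). Now I'll slide it in front of the bay.

>>> carry_out --pt "0.008 0 0.002 0 0 0" --pt "0.022 0 0.006 0 -1 0" --pt "0.036 0 0.01 0 -2 0" --pt "0.05 0 0.015 0 -3 0" --pt "0.064 0 0.019 0 -4 0" --pt "0.078 0 0.023 0 -5 0" --pt "0.092 0 0.027 0 -6 0" --pt "0.106 0 0.031 0 -7 0"

```text
clock: 7.2
ee_pos: [0.4293, -0.1701, 0.0145]
tool_rot: [0.542, 0.455, -0.455, -0.541]
contact_force: [0.5, -4.1, 3.5]
finger_gap: 0.129
```

Run:
```python
from h import *
np.set_printoptions(precision=4,suppress=True)
s=ctrl.read_state();print(s["clock"],s["ee_pos"],s["q"],s["contact_force"],s["finger_gap"])
print(*plan((.43,-.069,.0145),np.radians(-3.8)))
```

```text
7.2 [ 0.4293 -0.1701  0.0145] [-0.5293  0.1906  2.121  -0.0002  0.8294 -1.9268] [ 0.4541 -4.0629  3.4891] 0.12918048295270107
[ 0.0997 -0.0001  0.0167] [array([ 0.0271, -6.1238, -0.0209]), array([  0.0318, 173.8762,   0.0412])]
```

>>> carry_out --pt "0.014 0 0.002 0 -1 0" --pt "0.03 0 0.005 0 -2 0" --pt "0.046 0 0.008 0 -3 0" --pt "0.062 0 0.011 0 -4 0" --pt "0.078 0 0.014 0 -5 0" --pt "0.092 0 0.016 0 -6.1 0" --pt "0.099 0 0.017 0 -6.1 0" --pt "0.099 0 0.017 0 -6.1 0"

```text
clock: 8.2
ee_pos: [0.4295, -0.0687, 0.0145]
tool_rot: [-0.516, -0.483, 0.483, 0.517]
contact_force: [0.7, -0.4, 6.0]
finger_gap: 0.134
```

Run:
```python
from h import *
np.set_printoptions(precision=4,suppress=True)
from scipy.optimize import minimize
s=ctrl.read_state();print(s["clock"],s["ee_pos"],s["finger_gap"],s["contact_force"])
th=-.0663; R=np.array([[np.cos(th),-np.sin(th)],[np.sin(th),np.cos(th)]]); b=np.array([.6665,-.085])
print("TCP in bay",R.T@(s["ee_pos"][:2]-b))
p=ctrl.capture("top"); C=cloud(p); G=p["frame"].astype(int)
m=(G[...,2]>G[...,0]+40)&(abs(C[...,2]-.045)<.007)&(abs(C[...,1]+.08)<.09)&(C[...,0]<.56)&(C[...,0]>.4)
vu=np.argwhere(m); Q=np.array([w(p,(u,v),.045)[:2] for v,u in vu],np.float32)
def f(x):
    c,s=np.cos(x[2]),np.sin(x[2]); L=(Q-x[:2])@np.array([[c,-s],[s,c]]); a=abs(L)
    return np.minimum(abs(np.maximum(a[:,0]-.0475,a[:,1]-.0395)),.008).sum()
B=min((minimize(f,[.5,-.075,y],method="Nelder-Mead",options=dict(initial_simplex=[[.5,-.075,y],[.51,-.075,y],[.5,-.085,y],[.5,-.075,y+.1]])) for y in np.arange(-.3,.2,.1)),key=lambda r:r.fun)
print(B.x,B.fun/len(Q)*1e3,len(Q),"in bay",R.T@(B.x[:2]-b),np.degrees(B.x[2]-th))
tip=(b+R@np.array([-.071,0])); print(*plan((*tip,.0145),th))
cv2.imwrite("pics/t3.png",cv2.resize(p["frame"][100:300,170:390,::-1],None,fx=3,fy=3))
```

```text
8.2 [ 0.4295 -0.0687  0.0145] 0.13448321580452052 [ 0.7455 -0.3538  6.0201]
TCP in bay [-0.2376  0.0006]
[ 0.5017 -0.0723 -0.0812] 1.6208491810090626 162 in bay [-0.1653  0.0017] -0.8554220418578709
[-0.0004 -0.0001 -0.1666] [array([-0.0129, -0.0405,  0.094 ]), array([ -0.1476, 179.9594,  -0.0202])]
```

View pics/t3.png

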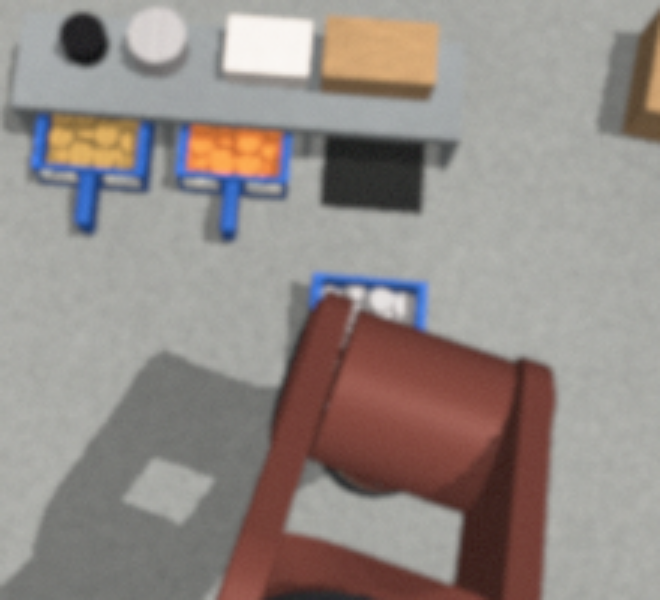

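The bin's rear edge is at crop (313–428, 280), in line with the mat (322–422) to within 2 mm and 1°. Pushing in.

>>> carry_out --pt "0 0 -0.01 0 0 0" --pt "-0.001 0 -0.026 0 0 0" --pt "-0.001 0 -0.042 0 0 0" --pt "-0.001 0 -0.058 0 0 0" --pt "-0.001 0 -0.074 0 0 0" --pt "-0.001 0 -0.09 0 0 0" --pt "-0.001 0 -0.106 0 0 0" --pt "-0.001 0 -0.12 0 0 0"

```text
clock: 9.25
ee_pos: [0.5431, -0.0766, 0.0141]
tool_rot: [-0.511, -0.48, 0.486, 0.521]
contact_force: [-15.1, 0.7, 23.0]
finger_gap: 0.132
```

>>> carry_out --pt "0 0 -0.007 0 0 0" --pt "0 0 -0.014 0 0 0" --pt "0 0 -0.021 0 0 0" --pt "0 0 -0.028 0 0 0" --pt "0 0 -0.034 0 0 0" --pt "0 0 -0.04 0 0 0" --pt "0 0 -0.044 0 0 0" --pt "0 0 -0.044 0 0 0"

```text
clock: 10.25
ee_pos: [0.5881, -0.0797, 0.014]
tool_rot: [-0.512, -0.481, 0.485, 0.52]
contact_force: [-8.6, 0.1, 16.3]
finger_gap: 0.131
```

```bash
cat > look.py <<'E'
from h import *
import sys
np.set_printoptions(precision=4,suppress=True)
s=ctrl.read_state();print(s["clock"],s["ee_pos"],s["finger_gap"],s["contact_force"])
th=-.0663; R=np.array([[np.cos(th),-np.sin(th)],[np.sin(th),np.cos(th)]]); b=np.array([.6665,-.085])
print("TCP in bay",R.T@(s["ee_pos"][:2]-b))
ims=[]
for n in("top","scene"):
    p=ctrl.capture(n)
    for q,z in(("low_bin",0),("tab",.03)):
        for l in ctrl.landmark_of(p,q)[:4]:
            x=w(p,np.array(l["xy"])*[512,384],z); print(n,q,l["confidence"],x,R.T@(x[:2]-b))
    c=p["frame"][90:240,190:390] if n=="top" else p["frame"][120:270,130:330]
    ims.append(cv2.resize(c[...,::-1],None,fx=2,fy=2,interpolation=cv2.INTER_CUBIC))
cv2.imwrite(sys.argv[1],np.hstack(ims))
E
python3 look.py pics/l1.png
```

```text
10.25 [ 0.5881 -0.0797  0.014 ] 0.13091988443707475 [-8.5597  0.0775 16.3293]
TCP in bay [-0.0785  0.0001]
scene low_bin 0.57 [ 0.6564 -0.09   -0.    ] [-0.0098 -0.0056]
scene tab 0.58 [ 0.5851 -0.077   0.03  ] [-0.0817  0.0026]
```

View pics/l1.png

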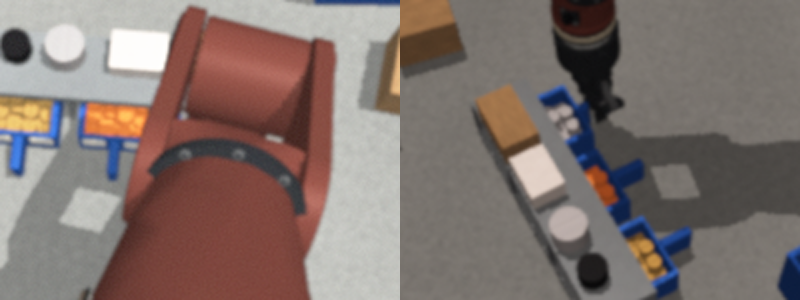

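The bin is in the bay and lined up with its neighbours (in the scene crop at about (575,125)). It is still about 7 mm short, so I'm pushing gently to the stop.

>>> carry_out --pt "0 0 -0.002 0 0 0" --pt "0 0 -0.004 0 0 0" --pt "0 0 -0.006 0 0 0" --pt "0 0 -0.007 0 0 0" --pt "0 0 -0.008 0 0 0" --pt "0 0 -0.009 0 0 0" --pt "0 0 -0.009 0 0 0" --pt "0 0 -0.009 0 0 0"

```text
clock: 11.55
ee_pos: [0.5963, -0.0803, 0.0141]
tool_rot: [-0.512, -0.48, 0.486, 0.521]
contact_force: [-11.0, 0.5, 15.9]
finger_gap: 0.128
```

>>> carry_out --pt "0 0 -0.001 0 0 0" --pt "0 0 -0.002 0 0 0" --pt "0 0 -0.003 0 0 0" --pt "0 0 -0.004 0 0 0" --pt "0 0 -0.004 0 0 0" --pt "0 0 -0.004 0 0 0" --pt "0 0 -0.004 0 0 0" --pt "0 0 -0.004 0 0 0"

```text
clock: 12.55
ee_pos: [0.5975, -0.0803, 0.0141]
tool_rot: [-0.51, -0.479, 0.487, 0.522]
contact_force: [-18.6, 0.6, 22.9]
finger_gap: 0.134
```

```bash
python3 look.py pics/l2.png
```

```text
12.55 [ 0.5975 -0.0803  0.0141] 0.13381709266552144 [-18.5981   0.583   22.91  ]
TCP in bay [-0.0692  0.0001]
scene low_bin 0.67 [ 0.6688 -0.0948  0.    ] [ 0.003  -0.0096]
scene tab 0.9 [ 0.6021 -0.0677  0.03  ] [-0.0654  0.013 ]
```

It moved only 1.2 of 4 mm and the force rose to 19 N, so it's at the stop. Releasing.

>>> carry_out --pt "0 0 0.0 0 0 0" --pt "0 0 0.0 0 0 0" --pt "0 0 0.0 0 0 0" --pt "0 0 0.0 0 0 0" --pt "0 0 0.003 0 0 0" --pt "0 0 0.003 0 0 0" --pt "0 -0.01 0.003 0 0 0" --pt "0 -0.02 0.003 0 0 0" --hand 60

```text
clock: 13.85
ee_pos: [0.6033, -0.0833, 0.0352]
tool_rot: [0.517, 0.483, -0.483, -0.517]
contact_force: [0.8, -0.3, 0.5]
finger_gap: 0.596
```

>>> carry_out --pt "0 -0.02 0 0 0 0" --pt "0 -0.045 0 0 0 0" --pt "0 -0.07 0.01 0 0 0" --pt "0 -0.1 0.03 0 0 0" --pt "0 -0.12 0.06 0 0 0" --pt "0 -0.14 0.1 0 0 0" --pt "0 -0.15 0.14 0 0 0" --pt "0 -0.15 0.17 0 0 0"

```text
clock: 14.85
ee_pos: [0.4331, -0.0718, 0.187]
tool_rot: [0.518, 0.483, -0.482, -0.515]
contact_force: [0.4, 0.2, 0.0]
finger_gap: 0.599
```

>>> carry_out --pt "0.05 0 0.0 0 0 0" --pt "0.1 0 0 0 0 0" --pt "0.15 0 0 0 0 0" --pt "0.2 0 0 0 0 0" --pt "0.25 0 0 0 0 0" --pt "0.27 0 0 0 0 0" --pt "0.27 0 0 0 0 0" --pt "0.27 0 0 0 0 0"

```text
clock: 15.85
ee_pos: [0.4519, 0.1972, 0.1851]
tool_rot: [0.517, 0.483, -0.482, -0.516]
contact_force: [-0.2, -0.1, -0.0]
finger_gap: 0.606
```

```bash
python3 look.py pics/l3.png
```

```text
15.85 [0.4519 0.1972 0.1851] 0.6058945836735906 [-0.1795 -0.1388 -0.0145]
TCP in bay [-0.2329  0.2673]
top low_bin 0.74 [ 0.6683 -0.086   0.    ] [ 0.0019 -0.0009]
top tab 0.98 [ 0.6042 -0.0813  0.03  ] [-0.0624 -0.0005]
scene low_bin 0.69 [ 0.6717 -0.0839  0.    ] [0.0051 0.0015]
scene tab 0.63 [ 0.6749 -0.075   0.03  ] [0.0078 0.0105]
```

View pics/l3.png

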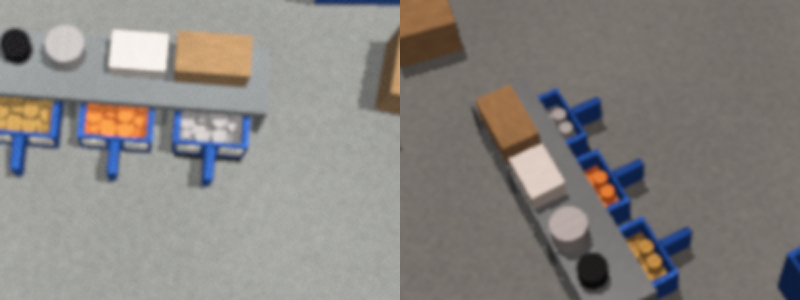

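The low bin sits level and square beside its neighbours. Its tab tip at crop (208,181) is in line with theirs at (113,177) and (18,171), and the arm is clear. Handing in.

```bash
python3 -c "
from station import ctrl
print(ctrl.close_job())"
```

```text
the job is handed in; nothing more can be done
None
```

The low bin is in the empty bay, pushed up against the back stop and released, and the job was handed in at about 16 s of the 53 s allowed. I gripped it by its tab, slid it across in front of the bay, and pushed it in. At the end it moved only 1.2 of 4 mm while the force rose to 19 N.

**Last checks:**
- **Position:** the top camera put the bin's origin at about (+2, −1) mm from the bay's origin, and the scene camera at about (+5, +1.5) mm. Both are within tolerance.
- **Tab:** the top camera saw it pointing out of the front, 62 mm before the bay's origin and in line with the neighbouring tabs. It should read about 70 mm, so that is some 8 mm off.
- **Disagreement:** the scene camera's tab reading (+8 mm in depth) was wrong. The picture clearly shows the tab sticking out.
- **Squareness:** I measured it at about 1° off just before pushing in, and judged it only by eye once the bin was home.
- **Contact:** the arm is clear of everything, and the tool force read near zero.
- **Tall bin:** I kept the arm well above it and did not touch it, but I did not measure its position again at the end.

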